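# Put the seal tray away and latch the cabinet door

## Robot

A 6-joint arm with a two-finger parallel gripper is mounted at the origin on the work surface. World frame = base frame: x ahead of the robot, y to its left, z up, the work surface at z = 0. Lengths are in m, angles in rad, forces in N, time in s.
With the tool pointing down it reaches from about 0.35 to 0.775 m from the base axis. Payload 7.3 kg.
Tool frame: the origin (TCP) lies at the very end of the fingers, on their centre line; the grasp point (between the pads) lies 19 mm behind it; z points along the fingers, y is the line along which they close (so a half turn about z gives the same grasp; the last joint's range is limited). The gripper opens to 92 mm and grips with 3 to 60 N. Pads are 19 mm wide; open, the fingers measure 130 mm over their backs; the gripper's body (75 mm by 190 mm) begins 47 mm behind the grasp point.
Start: joints at [1, 0.342, 1.524, -0, 1.275, -0.146], TCP at [0.216, 0.478, 0.227] pointing down, gripper open.
Joint ranges: [-2.53, 2.53], [-0.77, 2.02], [0.04, 2.7], [-1, 4.14], [0.28, 2.66], [-3.11, 3.11]. Speed limits (rad/s): [2.57, 2.57, 3.14, 3.14, 3.14, 3.14].

## Interface

Orientations are given as [roll, pitch, yaw] about the fixed x, y, z axes, in that order (R = Rz(yaw) Ry(pitch) Rx(roll)).
In Python, from cell import robot gives the robot as it stands. The module is installed in compiled form; this text tells all that it offers.
- The arm moves only by the tool arm_command, never from a script. Its argument "moves" is a list of rows, each a list of 3 entries, a list of its own where there are three numbers: the shift along the tool's x, y, z in m, then the turn, a rotation vector about the tool's x, y, z in rad, then the finger opening in m, from 0 to 0.0918. In form: [[[dx, dy, dz], [ax, ay, az], claw], ...]. A call has exactly 5 rows; each row is the pose to reach, as a shift and turn from the pose commanded when the call began, along the tool's axes at that moment; what a row does not reach only later rows make up. A row lasts 1/10 s, in which the tool goes at most 50 mm and 8.59 degrees, less where a joint would pass 70% of its speed; a pose out of reach is approached as far as the arm can. A call with a gripper value outside its range is refused whole. The fingers move at their own pace and stop on an object; "squeeze" is the grip in N (left out, the last holds). Time passes only in rows, so rows that repeat a pose let the fingers close, or fill a call up. It gives the time, the measured TCP pose, the force, the opening and the grip force at its end, in the units of the state.
- robot.observe(): the state, without advancing time (a new reading comes with each control period).
- robot.read_camera(name): name is "side" or "top" or "wrist"; returns the picture (420x560x3 uint8, red, green, blue); there is no depth.
- robot.camera_model(name): a dict with "fx", "fy", "cx", "cy" (pixels), "R" (3x3) and "t" (3): a world point X has camera coordinates R X + t. Camera axes: x right, y down, z forward; pixel columns grow to the right and rows downward; lengths in m; the calibration is good to about 2 mm. A picture is of the moment at which its call begins: read the wrist's pose just before it. camera_model takes no time and is no camera call; for the wrist camera it gives the pose at the moment of the call.
- robot.hand_in(): hands the job in; it is judged then, once.
The state is a dict: "time": time; "qpos": joint angles; "qvel": joint speeds; "joint_efforts": joint torques, N m; "tool_pos": TCP position; "tool_rot": TCP orientation; "contact_force": force on the tool from outside, world axes, zero at the start; "torque": the same for the moment, N m; "opening": finger opening in m; "grip_force": force on a finger pad.
Only numpy, scipy, OpenCV 4.12 (cv2) and the standard library are available. Lean on these libraries where they do the work, as an engineer would, in place of code of your own. Each camera call takes 0.05 s, during which the arm holds its last target. There are 200 camera calls.

## Task

The seal tray has been left sticking out of the small desk cabinet. While the door still stands wide open push the tray fully home; then swing the door shut without slamming it and press it near its free edge until the sprung latch rides over the strike and snaps in, so that the door stays shut by itself. Go gently: never push the tray with more than 25 N or the door with more than 15 N, and leave everything else on the desk where it is.

Things in the scene. Friction and masses are not known exactly. Their poses are not given: they have to be found in the camera images.
- cabinet: Fixed wooden desk cabinet, 112 mm high, 194 wide, 172 deep, open towards the robot. Origin: on the desk, in the plane of the shut door's inner face, midway across the door; x points into the cabinet, y left seen from the robot, z up. Bay (mm): x 0 to 150, y -72 to 72 between guide strips, floor z = 8, roof z = 102 to 112 starting at x = 22. Side walls reach forward to x = -12.
- door (a joint): Door angle about its upright hinge, rad: about 0 shut, growing as it opens towards the robot. Panel 160 mm wide, 12 thick, z = 9 to 101 over the desk; hinged on the left (+y), free edge on the right (-y). It moves easily and stays where left. Latched it rests anywhere from -0.04 to 0.04 rad, as its strike is set; 1 mm further in at the free edge is a dead stop.
- door_hinge (a point): Hinge line of the door, in the plane of its inner face, at cabinet (0, 80) mm, 55 mm above the desk. Its axes turn with the door: -y runs along the door to the free edge, -x points out of the outer face.
- door_face (a point): Point on the door's outer face, 130 mm from the hinge line, 30 mm from the free edge, 65 mm above the desk: a good place to press. Axes as for the hinge.
- latch_tip (a point): End of the bevelled steel tongue sticking 7 mm out of the door's free edge (167 mm from the hinge, 85 mm above the desk). It catches behind a steel lip on the cabinet's right front post, set up to 6 mm further in or out than usual. Pressing at door_face takes 5 to 10 N while the bevel is pushed back, then 1 to 5 N while it slides across the 6 mm lip; then it snaps out and a dead stop follows.
- latch (a joint): How far the latch tongue is pushed back into the door, m: 0 fully out, about 0.0055 while it slides across the strike lip (the door may stick there, not yet latched). Back at 0 with the door shut, it has snapped in.
- tray_front (a point): Middle of the front face of the loose wooden seal tray, 53 mm above the desk. Front 132 mm wide, z = 8 to 82 over the desk; tray 140 deep, about 0.45 kg, x axis into it; slides on the cabinet floor. At the start it sticks out 35 to 60 mm before the cabinet's origin plane; fully home its back meets the cabinet's back and this point is at cabinet x = +10 mm.
- ink: Bystander, to be left alone: a stoppered ink bottle, 60 mm across, 140 tall (origin under its centre).
- paste: Bystander, to be left alone: a lidded white porcelain seal-paste jar, 64 mm across, 36 tall (origin under its centre).
- seal: Bystander, to be left alone: a square stone seal standing on end, 26 mm square, 66 tall (origin under its centre).
- weight: Bystander, to be left alone: a dark wooden bar paperweight, 30 x 160 x 16 mm (origin under its centre).
- teapot: Bystander, to be left alone: a small clay teapot, 90 mm across, 75 tall (origin under its centre).
- teacup: Bystander, to be left alone: a white teacup, 60 mm across, 40 tall (origin under its centre).
There are look-alikes about, which are no part of the job. What is shaped like the part that bears tray_front but purple or red is not meant.

How it is judged:
On the way:
1. the tray is pushed fully home (to within 6 mm) while the door still stands open by more than 1.0 rad (x of tray_front in the frame of cabinet above 0.004 m and value of joint door above 1 rad), for 0.2 s.
At the end, for the whole second after the job is handed in: The tray is home in the cabinet (within 6 mm) and at rest, and the door is shut (below 0.045 rad) and stays so by itself with the latch tongue out again behind the strike (pushed back by less than 1.5 mm) (x of tray_front in the frame of cabinet above 0.004 m and value of joint latch below 0.0015 m and value of joint door below 0.045 rad and linear speed of tray below 0.02 m/s); the robot touches nothing.
It fails at once if the robot pushes the door with more than 15 N (contact force between any of the fingers, the arm and door above 15 N).
It fails at once if the robot pushes the tray with more than 25 N (contact force between any of the fingers, the arm and tray above 25 N).
It fails at once if the door is slammed (turns shut faster than 2.5 rad/s, 0.4 m/s at its free edge) (velocity of joint door below -2.5 rad/s).
It fails at once if a bystander is shifted by more than 20 mm or tipped over (distance of any of ink, paste, seal, weight, teapot, teacup from where it was at the start of the episode above 0.02 m or angle between any of ink, paste, seal, weight, teapot, teacup's own z axis and vertical above 0.5 rad).
It also fails if it takes over 72 s, if anything falls off the work surface, if the arm or the gripper's body presses on something with over 40 N, if the wrist force passes 120 N, or if a joint passes its speed limit or range.

## Working session

There is one attempt and no reset: what is moved stays moved. The work goes in short steps, Python scripts to look and compute and a tool call to move; the robot and the scene stay as the last step left them, time stands still between calls to the robot, and variables do not carry over. Pictures are saved under pics/ and viewed, at most 10 in all, crops included, and the job is handed in when it is done.

Besides the shell and the picture viewer there is one more tool, called after "Call:" as name(argument=value, ...) on one line, values as JSON. arm_command: Moves the arm, as the interface text tells. Its arguments: {"type":"object","properties":{"moves":{"type":"array"},"squeeze":{"type":"number"}},"required":["moves"]}

```bash
mkdir -p pics
python3 - <<'E'
from cell import robot
import cv2,numpy as np
for n in ("top","side"):
    im=robot.read_camera(n); cv2.imwrite(f"pics/{n}0.png",cv2.resize(im[:,:,::-1],None,fx=1.42,fy=1.42,interpolation=cv2.INTER_CUBIC))
    np.save(f"pics/{n}0.npy",im)
    m=robot.camera_model(n);print(n,m["fx"],m["cx"],m["cy"],np.round(m["R"],3).tolist(),np.round(m["t"],3), np.round(-np.array(m["R"]).T@m["t"],3))
s=robot.observe();print(s)
E
```

```text
top 426.60472686492204 276.1560453153299 199.99662229127316 [[0.058, -0.998, 0.001], [-0.977, -0.057, -0.205], [0.205, 0.01, -0.979]] [-0.055  0.512  1.095] [ 0.279 -0.038  1.177]
side 506.45428408678276 283.32819707615454 211.69032723014615 [[0.993, -0.116, 0.014], [-0.069, -0.672, -0.737], [0.095, 0.731, -0.675]] [-0.515  0.07   1.236] [ 0.399 -0.917  0.894]
{'time': 0.1, 'qpos': array([ 9.99971694e-01,  3.42634433e-01,  1.52488532e+00,  6.97414195e-06,
        1.27539840e+00, -1.46014788e-01]), 'qvel': array([ 1.40042945e-03, -1.55934498e-03, -2.26116850e-03, -7.36378355e-04,
        5.23845188e-05, -4.49305810e-04]), 'joint_efforts': array([ 1.73630360e-03, -4.32003880e+01, -2.44695443e+01,  7.20090070e-02,
        5.26188430e-02, -9.12762721e-05]), 'tool_pos': array([0.21617347, 0.47804928, 0.22613674]), 'tool_rot': array([-3.14028222e+00, -1.99454823e-04,  2.71678064e+00]), 'contact_force': array([ 0.55455368, -1.73017676,  0.27089492]), 'torque': array([ 0.00318062,  0.0149102 , -0.01613014]), 'grip_force': 0.0, 'opening': 0.09183060854916877}
```

View pics/top0.png

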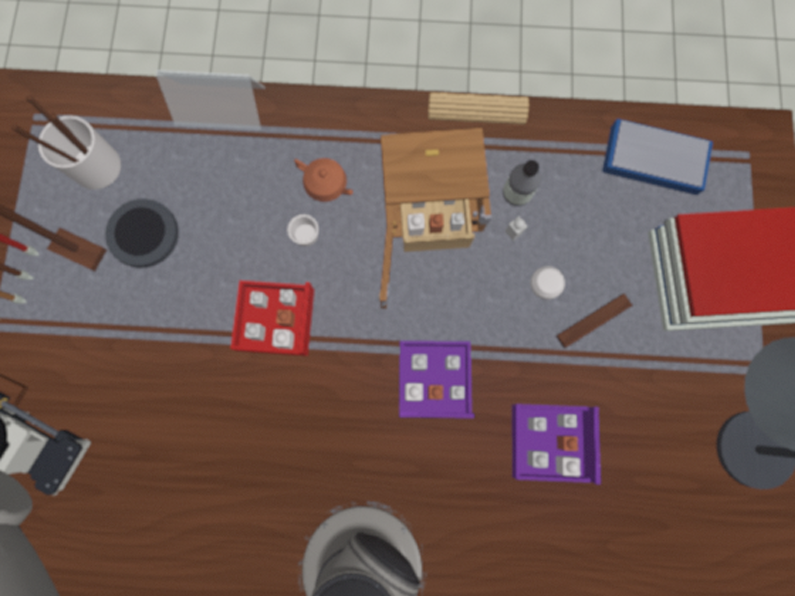

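View pics/side0.png

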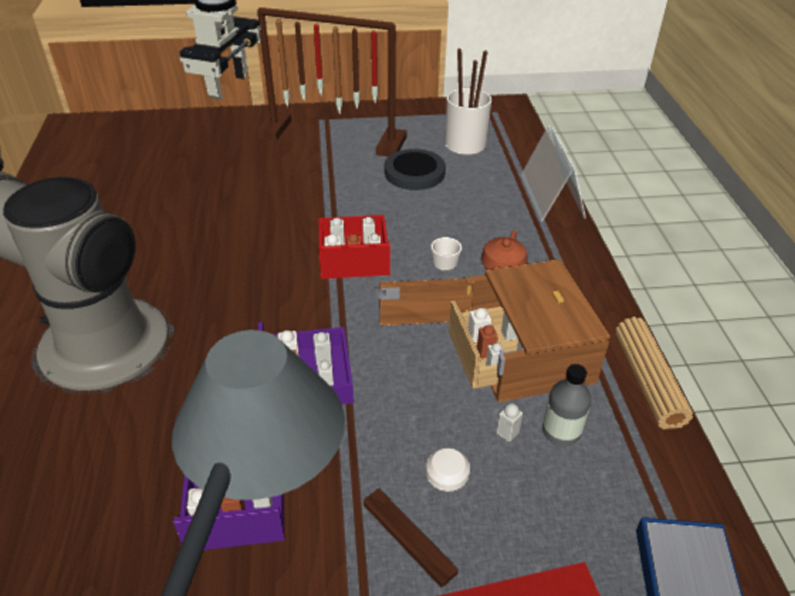

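The top view shows the cabinet roof at about (381-490, 129-204) scaled and the open door running from (390,210) to (384,306). The tray front edge runs from (403,248) to (472,241). The side view shows the same layout. The red and purple trays are decoys. I'll take one enlarged crop of each view.

Run:
```python
import cv2,numpy as np
a=np.load("pics/top0.npy")[85:225,255:360,::-1]; b=np.load("pics/side0.npy")[175:290,260:435,::-1]
cv2.imwrite("pics/c1.png",cv2.resize(a,None,fx=4.2,fy=4.2,interpolation=cv2.INTER_CUBIC))
cv2.imwrite("pics/c2.png",cv2.resize(b,None,fx=4.5,fy=4.5,interpolation=cv2.INTER_CUBIC))
```

```text
(no output)
```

View pics/c1.png

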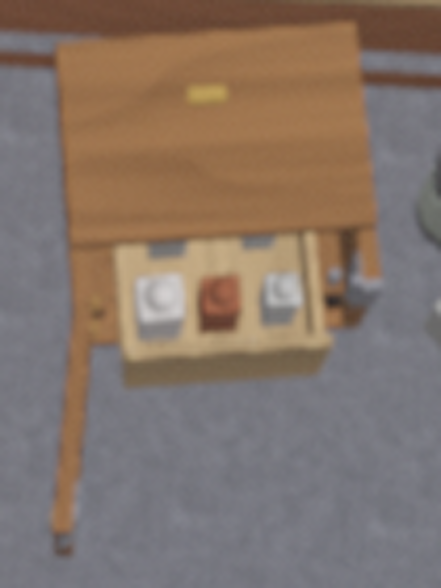

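View pics/c2.png

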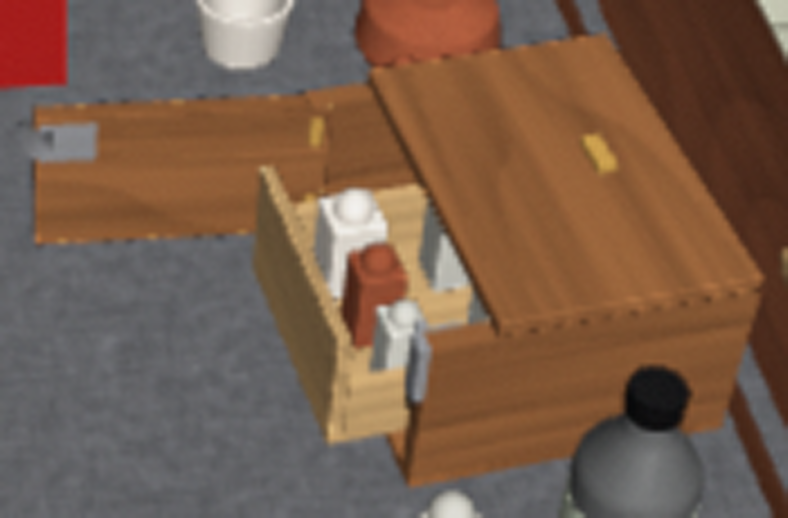

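Crop 1 (top): roof corners are at (57,45), (356,22), (376,222) and (72,243). The tray's front top edge runs (124,362) to (328,346), and the door's free end is at (52-75,530). Crop 2 (side): roof corners are at (372,72), (605,38), (760,278) and (497,328). The tray front is at (262,170), (338,348) and (330,440), and the door's inner free edge is at (36,106)/(36,242).

```bash
cat > h.py <<'E'
import numpy as np
from scipy.optimize import least_squares
def proj(m,X):
    c=X@np.array(m["R"]).T+m["t"]; return np.c_[m["fx"]*c[:,0]/c[:,2]+m["cx"],m["fy"]*c[:,1]/c[:,2]+m["cy"]]
def door(q,r,d,z): # cabinet coords; d out of outer side
    return [-np.sin(q)*r-np.cos(q)*d, .08-np.cos(q)*r+np.sin(q)*d, z]
def pts(tx,q):
    roof=[[.16,.097,.112],[.16,-.097,.112],[.022,-.097,.112],[.022,.097,.112]]
    return (np.array(roof+[[tx,.066,.082],[tx,-.066,.082],door(q,.16,.012,.101),door(q,.16,0,.101)]),
            np.array(roof+[[tx,.066,.082],[tx,-.066,.082],[tx,-.066,.008],door(q,.16,0,.101),door(q,.16,0,.009)]))
def toW(p,P):
    c,s=np.cos(p[2]),np.sin(p[2]); P=np.atleast_2d(P)
    return np.c_[p[0]+c*P[:,0]-s*P[:,1],p[1]+s*P[:,0]+c*P[:,1],P[:,2]]
E
python3 - <<'E'
from h import *
from cell import robot
mt,ms=robot.camera_model("top"),robot.camera_model("side")
t=np.array([[57,45],[356,22],[376,222],[72,243],[124,362],[328,346],[52,532],[75,530]])/4.2+[255,85]
s=np.array([[605,38],[760,278],[497,328],[372,72],[262,170],[338,348],[330,440],[36,106],[36,242]])/4.5+[260,175]
def f(p):
    a,b=pts(p[3],p[4]); return np.r_[proj(mt,toW(p,a))-t,proj(ms,toW(p,b))-s].ravel()
r=least_squares(f,[.55,-.1,0,-.05,1.5],loss="soft_l1");p=r.x;print(p.round(4));print(f(p).reshape(-1,2).round(1).tolist())
np.save("p.npy",p)
print("tray front",toW(p,[[p[3],0,.053]]),"home",toW(p,[[.01,0,.053]]),"hinge",toW(p,[[0,.08,.055]]),"free",toW(p,[door(p[4],.16,.012,.065)]))
E
```

```text
[ 0.6451 -0.1063  0.1248 -0.0436  1.7529]
[[0.3, -1.8], [0.9, -0.7], [1.3, 0.1], [0.1, -0.2], [1.0, -2.1], [1.8, -1.5], [0.1, -1.4], [-0.7, -0.4], [-0.3, -1.7], [0.4, -0.3], [-0.6, -1.0], [-1.9, -1.2], [-0.7, -1.2], [-0.2, -1.0], [-1.1, 0.7], [-1.2, 2.5], [-0.9, 0.0]]
tray front [[ 0.60183087 -0.11170686  0.053     ]] home [[ 0.65503674 -0.10503424  0.053     ]] hinge [[ 0.63515954 -0.0269004   0.055     ]] free [[ 0.47611009 -0.0057516   0.065     ]]
```

Call:
arm_command(moves=[[[-0.04,-0.029,0],[0,0,-0.11],0],[[-0.08,-0.058,0],[0,0,-0.22],0],[[-0.12,-0.087,0],[0,0,-0.33],0],[[-0.16,-0.116,0],[0,0,-0.44],0],[[-0.2,-0.145,0],[0,0,-0.55],0]], squeeze=20)

```text
time: 0.6
tool_pos: [0.3385, 0.2634, 0.2266]
tool_rot: [-3.142, -0.0, -3.015]
contact_force: [0.6, 1.1, 0.3]
opening: 0.0564
grip_force: 0.0
```

```bash
cat >> h.py <<'E'
def where():
    from cell import robot
    from scipy.spatial.transform import Rotation as Ro
    p=np.load("p.npy"); s=robot.observe(); c,sn=np.cos(p[2]),np.sin(p[2]); C=np.array([[c,sn,0],[-sn,c,0],[0,0,1]])
    d=s["tool_pos"]-[p[0],p[1],0]
    print("t",round(s["time"],2),"world",s["tool_pos"].round(4),"cab",(C@d).round(4),"rpy",s["tool_rot"].round(3),"yawerr",round(float(np.angle(-np.exp(1j*(s["tool_rot"][2]-p[2])))),3),"Fcab",(C@s["contact_force"]).round(2),"q",s["qpos"].round(2),"op",round(float(s["opening"]),4))
E
python3 - <<'E'
from h import *; where()
from cell import robot
m=robot.camera_model("top");R=np.array(m["R"]);o=-R.T@m["t"];p=np.load("p.npy")
c,s=np.cos(p[2]),np.sin(p[2])
for n,u,z in (("ink",(517,197),.02),("seal",(517,230),.02),("paste",(548,283),.03),("teapot",(325,180),.05),("cup",(303,230),.03)):
    d=R.T@np.array([(u[0]/1.42-m["cx"])/m["fx"],(u[1]/1.42-m["cy"])/m["fy"],1]);X=o+d*(z-o[2])/d[2];e=X[:2]-p[:2]
    print(n,X.round(3),"cab",np.round([c*e[0]+s*e[1],-s*e[0]+c*e[1]],3))
E
```

```text
t 0.6 world [0.3385 0.2634 0.2266] cab [-0.2582  0.4049  0.2266] rpy [-3.142 -0.    -3.015] yawerr 0.002 Fcab [0.72 1.06 0.31] q [ 0.48  0.17  1.77  0.    1.21 -1.22] op 0.0564
ink [ 0.714 -0.266  0.02 ] cab [ 0.049 -0.167]
seal [ 0.645 -0.267  0.02 ] cab [-0.02 -0.16]
paste [ 0.538 -0.327  0.03 ] cab [-0.133 -0.205]
teapot [0.716 0.118 0.05 ] cab [0.099 0.214]
cup [0.617 0.156 0.03 ] cab [0.005 0.264]
```

Call:
arm_command(moves=[[[-0.018,-0.045,0],[0,0,0],0],[[-0.036,-0.09,0],[0,0,0],0],[[-0.054,-0.135,0],[0,0,0],0],[[-0.072,-0.18,0],[0,0,0],0],[[-0.09,-0.225,0],[0,0,0],0]])

```text
time: 1.1
tool_pos: [0.4552, 0.0508, 0.2266]
tool_rot: [3.141, -0.0, -3.02]
contact_force: [1.5, 0.6, -0.0]
opening: 0.0166
grip_force: 0.0
```

Call:
arm_command(moves=[[[-0.018,-0.045,0],[0,0,0],0],[[-0.036,-0.09,0],[0,0,0],0],[[-0.054,-0.135,0],[0,0,0],0],[[-0.07,-0.18,0],[0,0,0],0],[[-0.07,-0.18,0],[0,0,0],0]])

```text
time: 1.6
tool_pos: [0.5476, -0.1224, 0.2254]
tool_rot: [-3.14, -0.0, -3.025]
contact_force: [0.6, 0.4, -0.7]
opening: 0.0001
grip_force: 0.0
```

Run:
```python
from h import *; where()
from cell import robot
import cv2
m=robot.camera_model("wrist");im=robot.read_camera("wrist")
p=np.load("p.npy");a,b=pts(p[3],p[4]);print(proj(m,toW(p,a)).round(0).tolist())
im=im[:,:,::-1].copy()
for u in proj(m,toW(p,a)): cv2.circle(im,(int(u[0]),int(u[1])),3,(0,255,0),1)
cv2.imwrite("pics/w1.png",cv2.resize(im,None,fx=1.4,fy=1.4))
```

```text
t 1.6 world [ 0.5476 -0.1224  0.2254] cab [-0.0987 -0.0039  0.2254] rpy [-3.14  -0.    -3.025] yawerr -0.008 Fcab [ 0.65  0.37 -0.7 ] q [-0.36  0.41  1.42 -0.    1.31 -2.04] op 0.0001
[[364.0, 415.0], [203.0, 415.0], [192.0, 319.0], [374.0, 317.0], [343.0, 249.0], [222.0, 250.0], [414.0, 146.0], [401.0, 143.0]]
```

View pics/w1.png

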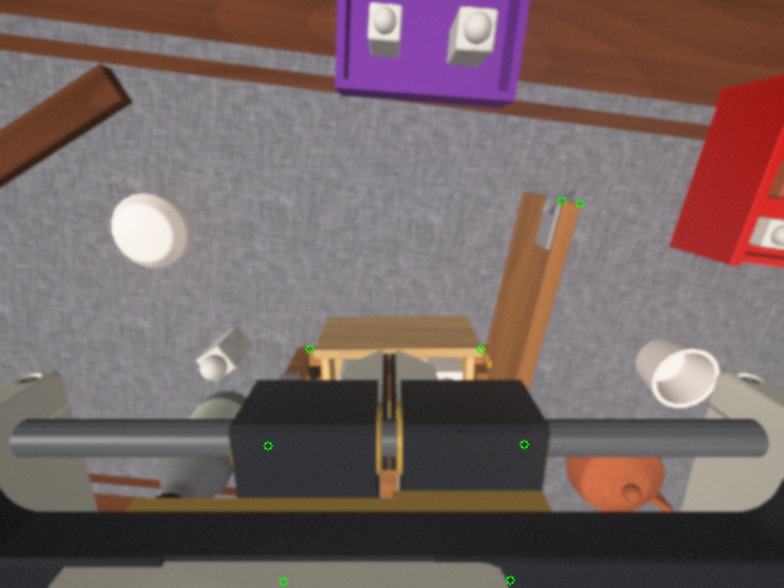

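The wrist picture agrees with the model: the tray front top edge is at (318-482, 347), against a predicted (310-481, 349). Going down in front of it.

Call:
arm_command(moves=[[[0,0.004,0.04],[0,0,0],0],[[0,0.004,0.08],[0,0,0],0],[[0,0.004,0.12],[0,0,0],0],[[0,0.004,0.16],[0,0,0],0],[[0,0.004,0.16],[0,0,0],0]])

```text
time: 2.15
tool_pos: [0.5415, -0.1109, 0.062]
tool_rot: [3.136, -0.01, -3.019]
contact_force: [-0.9, -0.4, -0.6]
opening: 0.0004
grip_force: 0.0
```

Call:
arm_command(moves=[[[-0.008,0,0],[0,0,0],0],[[-0.016,0,0],[0,0,0],0],[[-0.024,0,0],[0,0,0],0],[[-0.032,0,0],[0,0,0],0],[[-0.035,0,0],[0,0,0],0]])

```text
time: 2.65
tool_pos: [0.5819, -0.1091, 0.0677]
tool_rot: [-3.141, 0.002, -3.019]
contact_force: [-0.7, 0.4, -1.0]
opening: 0.0004
grip_force: 0.0
```

Call:
arm_command(moves=[[[-0.003,0,0],[0,0,0],0],[[-0.006,0,0],[0,0,0],0],[[-0.009,0,0],[0,0,0],0],[[-0.012,0,0],[0,0,0],0],[[-0.015,0,0],[0,0,0],0]])

```text
time: 3.15
tool_pos: [0.595, -0.1073, 0.0666]
tool_rot: [3.141, -0.001, -3.02]
contact_force: [-0.8, -0.4, 0.8]
opening: 0.0006
grip_force: 1.0
```

Run:
```python
from h import *; where()
```

```text
t 3.15 world [ 0.595  -0.1073  0.0666] cab [-0.0499  0.0053  0.0666] rpy [ 3.141e+00 -1.000e-03 -3.020e+00] yawerr -0.003 Fcab [-0.87 -0.32  0.79] q [-0.31  0.65  1.49 -0.    1.01 -2.  ] op 0.0006
```

Call:
arm_command(moves=[[[-0.003,-0.001,0],[0,0,0],0],[[-0.006,-0.002,0],[0,0,0],0],[[-0.01,-0.003,0],[0,0,0],0],[[-0.014,-0.004,0],[0,0,0],0],[[-0.018,-0.005,0],[0,0,0],0]])

```text
time: 3.65
tool_pos: [0.6138, -0.1099, 0.0665]
tool_rot: [3.141, -0.001, -3.02]
contact_force: [-2.0, 0.5, 0.3]
opening: 0.0004
grip_force: 1.2
```

Call:
arm_command(moves=[[[-0.004,0,0],[0,0,0],0],[[-0.008,0,0],[0,0,0],0],[[-0.012,0,0],[0,0,0],0],[[-0.016,0,0],[0,0,0],0],[[-0.018,0,0],[0,0,0],0]])

```text
time: 4.15
tool_pos: [0.6321, -0.1079, 0.0667]
tool_rot: [-3.141, 0.0, -3.02]
contact_force: [-1.3, 0.6, -0.0]
opening: 0.0005
grip_force: 0.9
```

Run:
```python
from h import *; where()
```

```text
t 4.15 world [ 0.6321 -0.1079  0.0667] cab [-0.0131 -0.      0.0667] rpy [-3.141  0.    -3.02 ] yawerr -0.003 Fcab [-1.22  0.78 -0.01] q [-0.29  0.7   1.37  0.    1.06 -1.98] op 0.0005
```

Pushing force is about 1.5 N. Now smaller steps, watching for the back stop near cabinet x of about 0.

Call:
arm_command(moves=[[[-0.002,0,0],[0,0,0],0],[[-0.004,0,0],[0,0,0],0],[[-0.006,0,0],[0,0,0],0],[[-0.008,0,0],[0,0,0],0],[[-0.009,0,0],[0,0,0],0]])

```text
time: 4.65
tool_pos: [0.6407, -0.1068, 0.0667]
tool_rot: [3.142, 0.0, -3.02]
contact_force: [-1.6, -0.9, 0.4]
opening: 0.0005
grip_force: 0.9
```

Call:
arm_command(moves=[[[-0.0006,0,0],[0,0,0],0],[[-0.0012,0,0],[0,0,0],0],[[-0.0018,0,0],[0,0,0],0],[[-0.0024,0,0],[0,0,0],0],[[-0.0024,0,0],[0,0,0],0]])

```text
time: 5.15
tool_pos: [0.6431, -0.1065, 0.0667]
tool_rot: [3.142, 0.0, -3.02]
contact_force: [-0.7, 0.7, 0.4]
opening: 0.0004
grip_force: 0.7
```

Call:
arm_command(moves=[[[-0.0006,0,0],[0,0,0],0],[[-0.0012,0,0],[0,0,0],0],[[-0.0018,0,0],[0,0,0],0],[[-0.0018,0,0],[0,0,0],0],[[-0.0018,0,0],[0,0,0],0]])

```text
time: 5.65
tool_pos: [0.6449, -0.1063, 0.0667]
tool_rot: [3.142, 0.0, -3.02]
contact_force: [-2.0, 0.0, -0.5]
opening: 0.0001
grip_force: 0.7
```

Call:
arm_command(moves=[[[-0.0005,0,0],[0,0,0],0],[[-0.001,0,0],[0,0,0],0],[[-0.0015,0,0],[0,0,0],0],[[-0.0015,0,0],[0,0,0],0],[[-0.0015,0,0],[0,0,0],0]])

```text
time: 6.15
tool_pos: [0.645, -0.1063, 0.0667]
tool_rot: [3.141, -0.003, -3.02]
contact_force: [-6.8, -0.8, 3.3]
opening: 0.0007
grip_force: 3.6
```

Call:
arm_command(moves=[[[-0.0005,0,0],[0,0,0],0],[[-0.001,0,0],[0,0,0],0],[[-0.001,0,0],[0,0,0],0],[[-0.001,0,0],[0,0,0],0],[[-0.001,0,0],[0,0,0],0]])

```text
time: 6.65
tool_pos: [0.645, -0.1062, 0.0668]
tool_rot: [3.141, -0.005, -3.02]
contact_force: [-10.3, -0.5, 6.2]
opening: 0.0002
grip_force: 5.4
```

The tray is home: the TCP is at cabinet x of about 0, as predicted, and a steady 10 N gives no further motion. Backing off, then going over to the door's outer side.

Call:
arm_command(moves=[[[0.01,0,0],[0,0,0],0],[[0.04,0,0],[0,0,0],0],[[0.08,0,0],[0,0,0],0],[[0.1,0,-0.03],[0,0,0],0],[[0.1,0,-0.08],[0,0,0],0]])

```text
time: 7.15
tool_pos: [0.5438, -0.1177, 0.1446]
tool_rot: [3.138, -0.007, -3.021]
contact_force: [0.9, 0.2, 0.2]
opening: 0.0005
grip_force: 0.0
```

Call:
arm_command(moves=[[[0.003,0.0,-0.04],[0,0,0.15],0],[[0.006,0.02,-0.08],[0,0,0.3],0],[[0.01,0.065,-0.08],[0,0,0.45],0],[[0.014,0.115,-0.08],[0,0,0.6],0],[[0.017,0.164,-0.08],[0,0,0.75],0]])

```text
time: 7.65
tool_pos: [0.5133, 0.0354, 0.2277]
tool_rot: [3.14, 0.003, 2.535]
contact_force: [0.6, 0.9, 0.3]
opening: 0.0004
grip_force: 0.0
```

Call:
arm_command(moves=[[[0,0,0],[0,0,0.15],0],[[0,0,0],[0,0,0.3],0],[[0,0,0],[0,0,0.45],0],[[0,0,0],[0,0,0.6],0],[[0,0,0],[0,0,0.75],0]])

```text
time: 8.15
tool_pos: [0.5138, 0.0342, 0.2272]
tool_rot: [3.139, 0.0, 1.786]
contact_force: [-0.3, -0.7, -0.0]
opening: 0.0002
grip_force: 0.0
```

Call:
arm_command(moves=[[[0,0,0],[0,0,0.15],0],[[0,0,0],[0,0,0.25],0],[[0,0,0],[0,0,0.25],0],[[0,0,0],[0,0,0.25],0],[[0,0,0],[0,0,0.25],0]])

```text
time: 8.65
tool_pos: [0.5132, 0.0341, 0.2269]
tool_rot: [3.141, -0.0, 1.544]
contact_force: [-0.1, -0.8, 0.3]
opening: 0.0006
grip_force: 0.0
```

Run:
```python
from h import *; where()
from cell import robot
import cv2
m=robot.camera_model("wrist");im=robot.read_camera("wrist")
p=np.load("p.npy");a,b=pts(.01,p[4])
im=im[:,:,::-1].copy()
for u in proj(m,toW(p,a)): cv2.circle(im,(int(u[0]),int(u[1])),3,(0,255,0),1)
u=proj(m,robot.observe()["tool_pos"][None]);print(u)
cv2.imwrite("pics/w2.png",cv2.resize(im,None,fx=1.4,fy=1.4))
```

```text
t 8.65 world [0.5132 0.0341 0.2269] cab [-0.1134  0.1557  0.2269] rpy [ 3.141 -0.     1.544] yawerr -1.722 Fcab [-0.21 -0.74  0.34] q [-0.08  0.32  1.55  0.    1.27 -0.06] op 0.0006
[[277.58042685 265.27315887]]
```

View pics/w2.png

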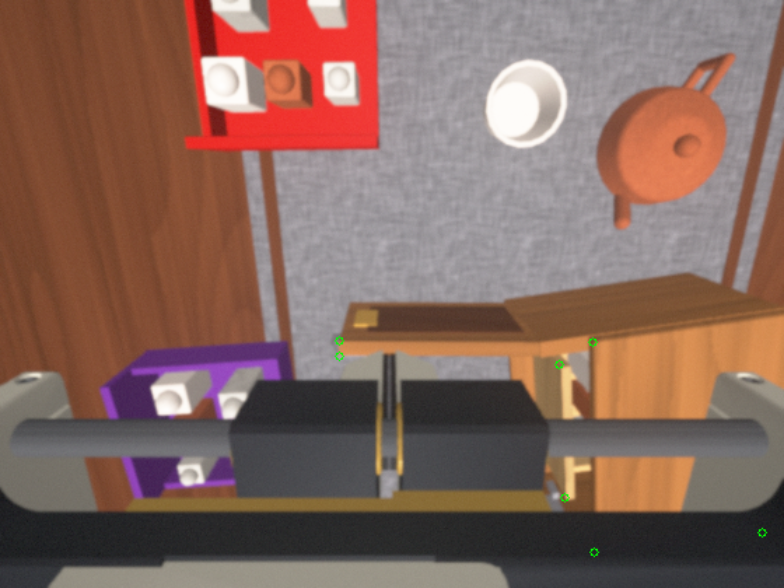

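The wrist view shows the door's outer face with its free top corner at (341,337), against a predicted (339,340), and the fingers outside it. The tray is inside. Next: down, approach, then swing.

Call:
arm_command(moves=[[[0,0,0.04],[0,0,0.01],0],[[0,0,0.08],[0,0,0.02],0],[[0,0,0.12],[0,0,0.03],0],[[0,0,0.16],[0,0,0.03],0],[[0,0,0.16],[0,0,0.03],0]])

```text
time: 9.2
tool_pos: [0.5095, 0.0343, 0.0624]
tool_rot: [-3.132, -0.0, 1.513]
contact_force: [-1.0, 0.8, 0.0]
opening: 0.0003
grip_force: 0.0
```

Call:
arm_command(moves=[[[-0.006,-0.002,0],[0,0,0],0],[[-0.012,-0.004,0],[0,0,0],0],[[-0.018,-0.004,0],[0,0,0],0],[[-0.024,-0.004,0],[0,0,0],0],[[-0.028,-0.004,0],[0,0,0],0]])

```text
time: 9.7
tool_pos: [0.5079, 0.0056, 0.0677]
tool_rot: [3.14, 0.0, 1.512]
contact_force: [0.5, 1.9, 0.7]
opening: 0.0007
grip_force: 0.6
```

```bash
cat >> h.py <<'E'
def hinge():
    from cell import robot
    p=np.load("p.npy");s=robot.observe();y=s["tool_rot"][2];q=-float(np.angle(-np.exp(1j*(y-p[2]))))
    d=toW(p,[[0,.08,0]])[0,:2]-s["tool_pos"][:2]
    h=np.array([np.cos(y)*d[0]+np.sin(y)*d[1],np.sin(y)*d[0]-np.cos(y)*d[1]])
    R=float(np.hypot(*h)); print("qtool %.3f hinge in tool %s  q of face if touching %.3f"%(q,h.round(4),q-np.arctan2(-h[0],h[1])+np.arcsin(.0215/R)))
E
python3 - <<'E'
from h import *; where(); hinge()
E
```

```text
t 9.7 world [0.5079 0.0056 0.0677] cab [-0.1222  0.128   0.0677] rpy [3.14  0.    1.512] yawerr -1.755 Fcab [0.78 1.85 0.67] q [-0.14  0.5   1.78  0.    0.86 -0.08] op 0.0007
qtool 1.755 hinge in tool [-0.0249  0.129 ]  q of face if touching 1.729
```

Call:
arm_command(moves=[[[-0.0105,-0.0013,0],[0,0,-0.08],0],[[-0.021,-0.0018,0],[0,0,-0.16],0],[[-0.0315,-0.0014,0],[0,0,-0.24],0],[[-0.042,-0.0002,0],[0,0,-0.32],0],[[-0.0523,0.0019,0],[0,0,-0.4],0]])

```text
time: 10.2
tool_pos: [0.5063, -0.0465, 0.0671]
tool_rot: [3.141, 0.0, 1.915]
contact_force: [1.1, -0.4, 0.9]
opening: 0.0007
grip_force: 0.2
```

Call:
arm_command(moves=[[[-0.0105,-0.0013,0],[0,0,-0.08],0],[[-0.021,-0.0018,0],[0,0,-0.16],0],[[-0.0315,-0.0014,0],[0,0,-0.24],0],[[-0.042,-0.0002,0],[0,0,-0.32],0],[[-0.0523,0.0019,0],[0,0,-0.4],0]])

```text
time: 10.7
tool_pos: [0.5256, -0.0952, 0.0671]
tool_rot: [3.141, 0.0, 2.315]
contact_force: [-0.6, 0.5, 0.2]
opening: 0.0004
grip_force: 0.2
```

Run:
```python
from h import *; where(); hinge()
```

```text
t 10.7 world [ 0.5256 -0.0952  0.0671] cab [-0.1172  0.0258  0.0671] rpy [3.141 0.    2.315] yawerr -0.951 Fcab [-0.52  0.59  0.18] q [-0.32  0.54  1.7   0.    0.9  -1.07] op 0.0004
qtool 0.951 hinge in tool [-0.024   0.1269]  q of face if touching 0.932
```

Call:
arm_command(moves=[[[-0.0105,-0.0013,0],[0,0,-0.08],0],[[-0.021,-0.0018,0],[0,0,-0.16],0],[[-0.0315,-0.0014,0],[0,0,-0.24],0],[[-0.042,-0.0002,0],[0,0,-0.32],0],[[-0.0523,0.0019,0],[0,0,-0.4],0]])

```text
time: 11.2
tool_pos: [0.5624, -0.1325, 0.067]
tool_rot: [3.141, 0.0, 2.715]
contact_force: [-0.3, -0.3, -0.4]
opening: 0.0007
grip_force: 0.2
```

Call:
arm_command(moves=[[[-0.0078,-0.001,0],[0,0,-0.06],0],[[-0.0156,-0.0016,0],[0,0,-0.12],0],[[-0.0234,-0.0017,0],[0,0,-0.18],0],[[-0.0312,-0.0014,0],[0,0,-0.24],0],[[-0.0364,-0.001,0],[0,0,-0.28],0]])

```text
time: 11.7
tool_pos: [0.5952, -0.1485, 0.067]
tool_rot: [3.142, 0.0, 2.994]
contact_force: [-0.0, -0.3, -0.2]
opening: 0.0003
grip_force: 0.1
```

Run:
```python
from h import *; where(); hinge()
from cell import robot
import cv2
a=robot.read_camera("side")[175:290,260:435,::-1]
cv2.imwrite("pics/s2.png",cv2.resize(a,None,fx=4.5,fy=4.5,interpolation=cv2.INTER_CUBIC))
```

```text
t 11.7 world [ 0.5952 -0.1485  0.067 ] cab [-0.0547 -0.0357  0.067 ] rpy [3.142 0.    2.994] yawerr -0.272 Fcab [-0.05 -0.28 -0.24] q [-0.37  0.66  1.46  0.    1.02 -1.79] op 0.0003
qtool 0.272 hinge in tool [-0.0216  0.1261]  q of face if touching 0.271
```

View pics/s2.png

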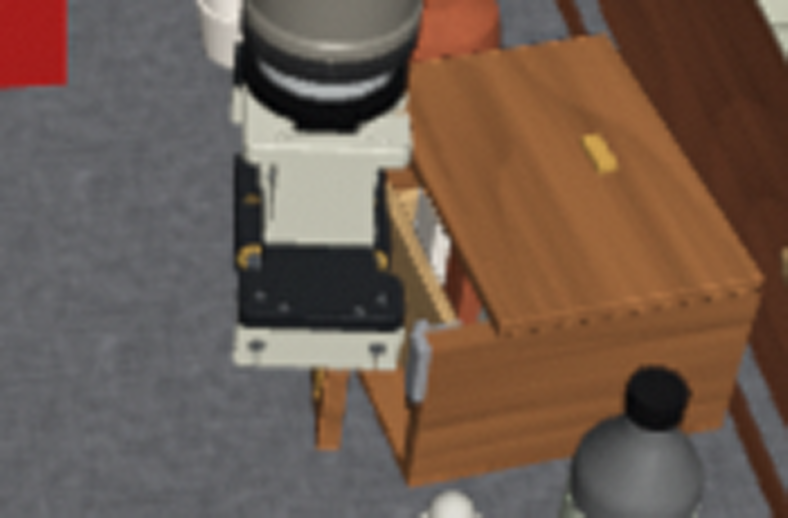

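The door stands nearly shut, with its free edge at about (330,440), the tray is home behind it, and nothing is disturbed. Next, a slow approach to the latch.

Call:
arm_command(moves=[[[-0.0038,-0.0006,0],[0,0,-0.03],0],[[-0.0076,-0.001,0],[0,0,-0.06],0],[[-0.0114,-0.0014,0],[0,0,-0.09],0],[[-0.0139,-0.0016,0],[0,0,-0.11],0],[[-0.0151,-0.0016,0],[0,0,-0.12],0]])

```text
time: 12.25
tool_pos: [0.6098, -0.1518, 0.0667]
tool_rot: [3.142, 0.0, 3.113]
contact_force: [-0.4, 0.3, -0.2]
opening: 0.0008
grip_force: 0.1
```

Call:
arm_command(moves=[[[-0.0008,-0.0001,0],[0,0,-0.006],0],[[-0.0015,-0.0002,0],[0,0,-0.012],0],[[-0.0023,-0.0003,0],[0,0,-0.018],0],[[-0.003,-0.0004,0],[0,0,-0.024],0],[[-0.0038,-0.0005,0],[0,0,-0.03],0]])

```text
time: 12.75
tool_pos: [0.6134, -0.1524, 0.0667]
tool_rot: [3.141, -0.0, -3.141]
contact_force: [-0.8, 0.2, -0.3]
opening: 0.0002
grip_force: 0.1
```

Run:
```python
from h import *; where(); hinge()
```

```text
t 12.75 world [ 0.6134 -0.1524  0.0667] cab [-0.0372 -0.0418  0.0667] rpy [ 3.141 -0.    -3.141] yawerr -0.124 Fcab [-0.81  0.27 -0.34] q [-0.36  0.69  1.4   0.    1.05 -1.94] op 0.0002
qtool 0.124 hinge in tool [-0.0219  0.1254]  q of face if touching 0.121
```

Call:
arm_command(moves=[[[-0.0005,-0.0001,0],[0,0,-0.004],0],[[-0.001,-0.0002,0],[0,0,-0.008],0],[[-0.0015,-0.0003,0],[0,0,-0.012],0],[[-0.002,-0.0004,0],[0,0,-0.016],0],[[-0.0025,-0.0005,0],[0,0,-0.02],0]])

```text
time: 13.25
tool_pos: [0.6159, -0.1528, 0.0667]
tool_rot: [3.141, 0.0, -3.121]
contact_force: [-0.7, -0.4, 0.1]
opening: 0.0002
grip_force: 0.1
```

Call:
arm_command(moves=[[[-0.0004,-0.0001,0],[0,0,-0.003],0],[[-0.0008,-0.0001,0],[0,0,-0.006],0],[[-0.0012,-0.0002,0],[0,0,-0.009],0],[[-0.0016,-0.0002,0],[0,0,-0.012],0],[[-0.002,-0.0003,0],[0,0,-0.015],0]])

```text
time: 13.75
tool_pos: [0.6179, -0.1532, 0.0667]
tool_rot: [3.142, 0.0, -3.106]
contact_force: [-0.8, -0.4, -0.2]
opening: 0.0006
grip_force: 0.1
```

Call:
arm_command(moves=[[[-0.0004,-0.0001,0],[0,0,-0.003],0],[[-0.0008,-0.0001,0],[0,0,-0.006],0],[[-0.0012,-0.0002,0],[0,0,-0.009],0],[[-0.0016,-0.0002,0],[0,0,-0.012],0],[[-0.002,-0.0003,0],[0,0,-0.015],0]])

```text
time: 14.25
tool_pos: [0.6192, -0.1533, 0.0667]
tool_rot: [3.141, -0.001, -3.091]
contact_force: [-5.6, -0.1, 3.1]
opening: 0.0003
grip_force: 2.7
```

Call:
arm_command(moves=[[[-0.0003,0,0],[0,0,-0.002],0],[[-0.0006,0,0],[0,0,-0.004],0],[[-0.0009,-0.0001,0],[0,0,-0.007],0],[[-0.0012,-0.0001,0],[0,0,-0.009],0],[[-0.0012,-0.0001,0],[0,0,-0.009],0]])

```text
time: 14.75
tool_pos: [0.6203, -0.1535, 0.0667]
tool_rot: [3.141, -0.002, -3.082]
contact_force: [-5.5, 0.1, 3.8]
opening: 0.0004
grip_force: 2.8
```

Call:
arm_command(moves=[[[-0.0003,0,0],[0,0,-0.002],0],[[-0.0006,0,0],[0,0,-0.004],0],[[-0.0009,-0.0001,0],[0,0,-0.007],0],[[-0.0012,-0.0001,0],[0,0,-0.009],0],[[-0.0012,-0.0001,0],[0,0,-0.009],0]])

```text
time: 15.25
tool_pos: [0.6214, -0.1536, 0.0667]
tool_rot: [3.141, -0.002, -3.073]
contact_force: [-6.0, -0.7, 3.2]
opening: 0.0003
grip_force: 3.1
```

Call:
arm_command(moves=[[[-0.0003,0,0],[0,0,-0.002],0],[[-0.0006,0,0],[0,0,-0.004],0],[[-0.0009,-0.0001,0],[0,0,-0.007],0],[[-0.0012,-0.0001,0],[0,0,-0.009],0],[[-0.0012,-0.0001,0],[0,0,-0.009],0]])

```text
time: 15.75
tool_pos: [0.6225, -0.1537, 0.0667]
tool_rot: [3.141, -0.002, -3.064]
contact_force: [-5.8, -1.4, 4.0]
opening: 0.0007
grip_force: 3.2
```

Call:
arm_command(moves=[[[-0.0003,0,0],[0,0,-0.002],0],[[-0.0006,0,0],[0,0,-0.004],0],[[-0.0009,-0.0001,0],[0,0,-0.007],0],[[-0.0009,-0.0001,0],[0,0,-0.007],0],[[-0.0009,-0.0001,0],[0,0,-0.007],0]])

```text
time: 16.25
tool_pos: [0.6233, -0.1538, 0.0667]
tool_rot: [3.141, -0.002, -3.057]
contact_force: [-6.7, -1.2, 3.8]
opening: 0.0005
grip_force: 3.6
```

Run:
```python
from h import *; where(); hinge()
```

```text
t 16.25 world [ 0.6233 -0.1538  0.0667] cab [-0.0276 -0.0444  0.0667] rpy [ 3.141e+00 -2.000e-03 -3.057e+00] yawerr -0.04 Fcab [-6.84 -0.32  3.8 ] q [-0.36  0.7   1.37 -0.    1.07 -2.02] op 0.0005
qtool 0.040 hinge in tool [-0.0226  0.1255]  q of face if touching 0.032
```

Call:
arm_command(moves=[[[-0.0003,0,0],[0,0,-0.002],0],[[-0.0006,0,0],[0,0,-0.004],0],[[-0.0009,-0.0001,0],[0,0,-0.007],0],[[-0.0009,-0.0001,0],[0,0,-0.007],0],[[-0.0009,-0.0001,0],[0,0,-0.007],0]])

```text
time: 16.75
tool_pos: [0.6255, -0.1537, 0.0667]
tool_rot: [-3.141, 0.0, -3.05]
contact_force: [-1.8, -1.7, 1.5]
opening: 0.0003
grip_force: 1.1
```

Call:
arm_command(moves=[[[-0.0003,0,0],[0,0,-0.002],0],[[-0.0006,0,0],[0,0,-0.004],0],[[-0.0009,-0.0001,0],[0,0,-0.007],0],[[-0.0009,-0.0001,0],[0,0,-0.007],0],[[-0.0009,-0.0001,0],[0,0,-0.007],0]])

```text
time: 17.25
tool_pos: [0.6261, -0.1537, 0.0667]
tool_rot: [-3.141, -0.0, -3.043]
contact_force: [-3.1, -3.0, 0.6]
opening: 0.0007
grip_force: 1.8
```

Force dropped to about 2–3 N, so the tongue is sliding on the lip.

Call:
arm_command(moves=[[[-0.0003,0,0],[0,0,-0.002],0],[[-0.0006,0,0],[0,0,-0.004],0],[[-0.0009,0,0],[0,0,-0.007],0],[[-0.0009,0,0],[0,0,-0.007],0],[[-0.0009,0,0],[0,0,-0.007],0]])

```text
time: 17.75
tool_pos: [0.6271, -0.1534, 0.0666]
tool_rot: [3.141, -0.0, -3.036]
contact_force: [-3.1, -2.4, 1.2]
opening: 0.0005
grip_force: 1.8
```

Call:
arm_command(moves=[[[-0.0003,0,0],[0,0,-0.002],0],[[-0.0006,0,0],[0,0,-0.004],0],[[-0.0009,0,0],[0,0,-0.007],0],[[-0.0009,0,0],[0,0,-0.007],0],[[-0.0009,0,0],[0,0,-0.007],0]])

```text
time: 18.25
tool_pos: [0.6279, -0.1533, 0.0666]
tool_rot: [3.141, -0.0, -3.029]
contact_force: [-3.0, -3.7, 0.1]
opening: 0.0006
grip_force: 1.9
```

Call:
arm_command(moves=[[[-0.0003,0,0],[0,0,-0.002],0],[[-0.0006,0,0],[0,0,-0.004],0],[[-0.0009,0,0],[0,0,-0.007],0],[[-0.0009,0,0],[0,0,-0.007],0],[[-0.0009,0,0],[0,0,-0.007],0]])

```text
time: 18.75
tool_pos: [0.6289, -0.1532, 0.0667]
tool_rot: [3.141, 0.0, -3.022]
contact_force: [-2.9, -3.1, -0.3]
opening: 0.0003
grip_force: 1.9
```

Call:
arm_command(moves=[[[-0.0003,0,0],[0,0,-0.002],0],[[-0.0006,0,0],[0,0,-0.004],0],[[-0.0009,0,0],[0,0,-0.007],0],[[-0.0009,0,0],[0,0,-0.007],0],[[-0.0009,0,0],[0,0,-0.007],0]])

```text
time: 19.25
tool_pos: [0.6301, -0.1528, 0.0668]
tool_rot: [3.141, 0.001, -3.015]
contact_force: [-1.1, -0.8, -0.1]
opening: 0.0006
grip_force: 0.7
```

Call:
arm_command(moves=[[[-0.0002,0,0],[0,0,0],0],[[-0.0004,0,0],[0,0,0],0],[[-0.0006,0,0],[0,0,0],0],[[-0.0006,0,0],[0,0,0],0],[[-0.0006,0,0],[0,0,0],0]])

```text
time: 19.75
tool_pos: [0.6303, -0.1528, 0.0668]
tool_rot: [3.141, -0.0, -3.015]
contact_force: [-2.6, 1.0, 1.4]
opening: 0.0004
grip_force: 1.2
```

Call:
arm_command(moves=[[[-0.0003,0,0],[0,0,0],0],[[-0.0006,0,0],[0,0,0],0],[[-0.0006,0,0],[0,0,0],0],[[-0.0006,0,0],[0,0,0],0],[[-0.0006,0,0],[0,0,0],0]])

```text
time: 20.25
tool_pos: [0.6303, -0.1528, 0.0668]
tool_rot: [3.141, -0.001, -3.015]
contact_force: [-5.4, 1.1, 3.1]
opening: 0.0001
grip_force: 2.6
```

The position is fixed while force rises, so this is the dead stop. One more small press to confirm, then retreat and look.

Call:
arm_command(moves=[[[-0.0003,0,0],[0,0,0],0],[[-0.0006,0,0],[0,0,0],0],[[-0.0006,0,0],[0,0,0],0],[[-0.0006,0,0],[0,0,0],0],[[-0.0006,0,0],[0,0,0],0]])

```text
time: 20.75
tool_pos: [0.6303, -0.1528, 0.0668]
tool_rot: [3.141, -0.003, -3.015]
contact_force: [-8.4, -0.5, 4.7]
opening: 0.0005
grip_force: 3.8
```

Call:
arm_command(moves=[[[0.002,0,0],[0,0,0],0],[[0.008,0,0],[0,0,0],0],[[0.03,0,0],[0,0,0],0],[[0.07,0,0],[0,0,0],0],[[0.11,0,0],[0,0,0],0]])

```text
time: 21.25
tool_pos: [0.5217, -0.1669, 0.0667]
tool_rot: [-3.141, 0.002, -3.015]
contact_force: [1.2, -0.9, -0.2]
opening: 0.0003
grip_force: 0.0
```

Call:
arm_command(moves=[[[0.02,0,-0.03],[0,0,0],0],[[0.05,0,-0.06],[0,0,0],0],[[0.08,0,-0.1],[0,0,0],0],[[0.1,0,-0.14],[0,0,0],0],[[0.1,0,-0.14],[0,0,0],0]])

```text
time: 21.75
tool_pos: [0.4238, -0.1812, 0.212]
tool_rot: [-3.134, 0.008, -3.016]
contact_force: [0.4, -0.6, -0.8]
opening: 0.0001
grip_force: 0.0
```

Run:
```python
from h import *; where()
from cell import robot
import cv2
a=robot.read_camera("top")[85:225,255:360,::-1]; b=robot.read_camera("side")[165:290,260:435,::-1]
a=cv2.resize(a,(375,500),interpolation=cv2.INTER_CUBIC); b=cv2.resize(b,(420,300),interpolation=cv2.INTER_CUBIC)
o=np.zeros((500,795,3),np.uint8);o[:,:375]=a;o[:300,375:]=b;cv2.imwrite("pics/end.png",o)
```

```text
t 21.75 world [ 0.4238 -0.1812  0.212 ] cab [-0.2289 -0.0468  0.212 ] rpy [-3.134  0.008 -3.016] yawerr 0.0 Fcab [ 0.31 -0.66 -0.76] q [-0.57  0.23  1.72 -0.    1.18 -2.27] op 0.0001
```

View pics/end.png

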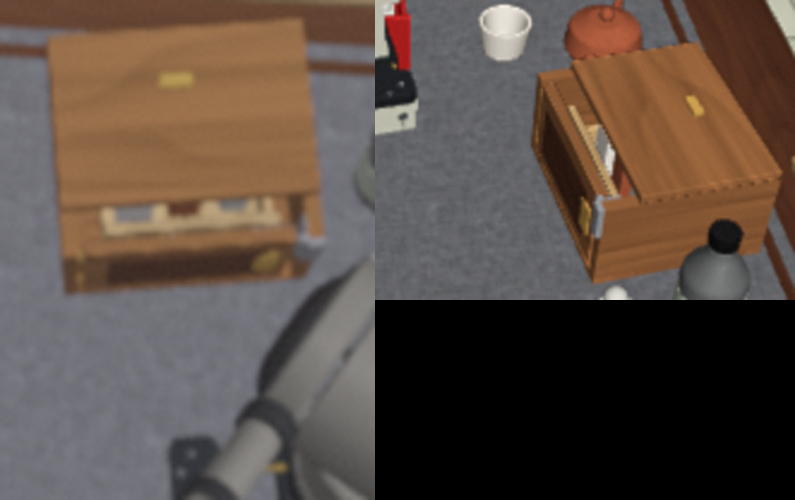

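The picture shows the door shut flush between the posts (top view row ~265), the tray home behind it, the arm clear and the bystanders in place. The force dropped to about 1 N at the snap and then met a dead stop, so the latch is in.

```bash
python3 -c "
from cell import robot
print(robot.hand_in())"
```

```text
the job is handed in; nothing more can be done
None
```

I pushed the tray fully home with the door wide open, swung the door shut and pressed it until the latch snapped in, then handed the job in. Measured forces peaked at about 12 N on the tray and 10 N on the door, and no verdict was shown.

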